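# Put the washed-up odds and ends into their drawer trays

### The job

Sort the dried things on the counter into the wooden drawer trays: both spice jars standing upright in the narrow deep tray, set down gently because they are glass; both napkin rings on the floor of the squarish shallow tray, each standing on its end; and the spatula flat in the long tray, lengthwise. Leave the espresso cup and the kitchen timer where they are.

Things in the scene. Friction and masses are not known exactly. Their poses are not given: they have to be found in the camera images.
- jar_a: a small round spice jar of amber glass with a flat steel lid, standing upright: 42 mm diameter, 65 mm tall (lid 40 mm across, top 17 mm), about 0.13 kg; one of two alike. Origin at the centre of its underside, z up its axis.
- jar_b: a small round spice jar of amber glass with a flat steel lid, standing upright: 42 mm diameter, 65 mm tall (lid 40 mm across, top 17 mm), about 0.13 kg; one of two alike. Origin at the centre of its underside, z up its axis.
- ring_a: a pale wooden napkin ring standing on one end like a short tube: 44 mm outside, 32 mm hole, 36 mm tall, about 0.03 kg; one of two alike. Origin at the centre of its lower end, z along the hole.
- ring_b: a pale wooden napkin ring standing on one end like a short tube: 44 mm outside, 32 mm hole, 36 mm tall, about 0.03 kg; one of two alike. Origin at the centre of its lower end, z along the hole.
- spatula: a short pale wooden spatula lying flat on the counter, 150 mm long. Along its x axis it runs from handle end (x = -75 mm) to blade end (x = +75 mm): the handle is 16 mm wide and 18 mm tall from x = -75 to +13 mm, the blade 40 mm wide and 8 mm thick from +9 to +75 mm. About 0.05 kg, centre of mass near x = 0. Origin midway along its length, at its underside; z up.
- jar_tray: the jar tray: the deepest and narrowest of three open oak trays, 130 x 94 mm outside and 28 mm high; walls 5 mm, floor 5 mm thick (inner floor 5 mm above the origin, 120 x 84 mm). It is fixed to the counter. Origin at the centre of its underside, z up, x along its length, y across.
- ring_tray: the ring tray: the nearly square shallow oak tray, 130 x 124 mm outside and 18 mm high; walls 5 mm, floor 5 mm thick (inside 120 x 114 mm). It is fixed to the counter. Origin at the centre of its underside, z up, x along its length, y across.
- long_tray: the long tray: the longest, shallow oak tray, 186 x 108 mm outside and 18 mm high; walls 5 mm, floor 5 mm thick (inside 176 x 98 mm). It is fixed to the counter. Origin at the centre of its underside, z up, x along its length, y across.
- cup: a white espresso cup without handle, 60 mm across the rim, 55 mm tall, standing upright and loose among the things; not to be moved. Origin at the centre of its underside, z up.
- timer: a round steel kitchen timer with a black knob on top, 56 mm diameter, 43 mm tall, loose among the things; not to be moved. Origin at the centre of its underside, z up.

How it is judged:
By the outcome, as a careful person would: the job done as asked, in the order asked, and still so for the second after the job is handed in, with the robot touching nothing.
It also fails if it takes over 112 s, if anything falls off the work surface, if the arm or the gripper's body presses on something with over 40 N, if the wrist force passes 120 N, or if a joint passes its speed limit or range.

### The arm

A 6-joint arm with a two-finger parallel gripper is mounted at the origin on the work surface. World frame = base frame: x ahead of the robot, y to its left, z up, the work surface at z = 0. Lengths are in m, angles in degrees, forces in N, time in s.
With the tool pointing down it reaches from about 0.35 to 0.975 m from the base axis. Payload 4.9 kg.
Tool frame: the origin (TCP) lies on the centre line of the jaws, within the pads' length; the fingertips stand 22 mm ahead of it and the grasp point (between the pads) lies 3 mm ahead of it; z points along the fingers, y is the direction in which the jaws open and shut (so a half turn about z gives the same grasp; the last joint's range is limited). The gripper opens to 85 mm and grips with 20 to 120 N. Pads are 22 mm wide; open, the fingers measure 114 mm over their backs; the gripper's body (76 mm by 85 mm) begins 54 mm behind the grasp point. The pads swing forward as they close: fully open they stand 13 mm farther back than shut.
Start: joints at [-73.969, 3.019, 92.412, -0, 84.569, -6.818], TCP at [0.243, -0.576, 0.253] pointing down, gripper open.
Joint ranges: [-172.51, 172.51], [-57.92, 126.97], [3.15, 148.05], [-58.71, 238.71], [5.1, 150.11], [-179.66, 179.66]. Speed limits (degrees/s): [147.25, 147.25, 180, 180, 180, 180].

### API

Orientations are given as a 3x3 rotation matrix whose columns are the frame's x, y, z axes.
In Python, from cell import telemetry, optics, close_job, find_in gives the robot as it stands. The module is installed in compiled form; this text tells all that it offers.
- The arm moves only by the tool drive_tool, never from a script. Its arguments are lists of equal length, an entry for each row: "twist": the turn, a rotation vector about the tool's x, y, z in rad, a list of three; "delta_pos": the shift along the tool's x, y, z in cm, a list of three; "gripper": the finger opening in cm, from 0 to 8.54. A call has 1 to 8 rows; each row is the pose to reach, as a shift and turn from the pose measured when the call began, along the tool's axes at that moment; what a row does not reach only later rows make up. A row lasts 1/8 s, in which the tool goes at most 62.5 mm and 10.7 degrees, less where a joint would pass 70% of its speed; a pose out of reach is approached as far as the arm can. A call with a gripper value outside its range is refused whole. The fingers move at their own pace and stop on an object; "newtons" is the grip in N (left out, the last holds). Time passes only in rows, so rows that repeat a pose let the fingers close. It gives the time, the measured TCP pose, the force and the opening at its end, in the units of the state.
- telemetry.get_state(): the state, without advancing time (a new reading comes with each control period).
- optics.get_image(name): name is "side" or "top"; returns a dict with "color" (480x640x3 uint8, red, green, blue), "fovy" (degrees; the focal length in pixels is half the picture's height over the tangent of half this angle, whatever the lens; pixels are square), "cx", "cy" (the principal point, pixels), "R" (3x3) and "t" (3): a world point X has camera coordinates R X + t. Camera axes: x right, y down, z forward; pixel columns grow to the right and rows downward; lengths in m; the calibration is good to about 2 mm. A picture is of the moment at which its call begins. There is no depth.
- close_job(): hands the job in, once; it reports no verdict.
Trained networks look in a picture, given as the dict that the camera call returned (one of the last four; its "shot" number tells which), for a name from the list of things; names that differ only in an ending like _2 or _b are one class to them, and where a whole thing is asked for, a point or a joint stands for the part that bears it (a point fixed in the world has none). Each returns a list of dicts, best first, with "p" (0 to 1); they miss things now and then, are a little off and sometimes report something else, mostly with a low value. They report only what shows in the picture. A call takes as long as a camera call.
- find_in(picture, target): "pixel" ([column, row] in pixels, amid what is visible of it).
The state is a dict: "t": time; "qpos": joint angles; "joint_vel": joint speeds; "tau": joint torques, N m; "tcp_pos": TCP position; "tcp_rot": TCP orientation; "contact_force": force on the tool from outside, world axes, zero at the start; "moment": the same for the moment, N m; "finger_gap": opening from 0.0 (shut) to 1.0 (fully open).
Only numpy, scipy, OpenCV 4.12 (cv2) and the standard library are available. Lean on these libraries where they do the work, as an engineer would, in place of code of your own. Each camera call takes 0.05 s, during which the arm holds its last target.

## Working session

There is one attempt and no reset: what is moved stays moved. The work goes in short steps, Python scripts to look and compute and a tool call to move; the robot and the scene stay as the last step left them, time stands still between calls to the robot, and variables do not carry over. Pictures are saved under pics/ and viewed, and the job is handed in when it is done.

Besides the shell and the picture viewer there is one more tool, called after "Request:" as name(argument=value, ...) on one line, values as JSON. drive_tool: Moves the arm, as the interface text tells. Its arguments: {"type":"object","properties":{"twist":{"type":"array","items":{"type":"array","items":{"type":"number"}}},"delta_pos":{"type":"array","items":{"type":"array","items":{"type":"number"}}},"gripper":{"type":"array","items":{"type":"number"}},"newtons":{"type":"number"}},"required":["twist","delta_pos","gripper"]}

```bash
mkdir -p pics; python3 - <<'E'
from cell import telemetry, optics, find_in
import cv2, pickle
s=telemetry.get_state(); print(s)
for n in ["top","side"]:
    im=optics.get_image(n); cv2.imwrite(f"pics/{n}0.png",im["color"][:,:,::-1])
    print(n,{k:im[k] for k in im if k!="color"})
    for o in ["jar_a","ring_a","spatula","jar_tray","ring_tray","long_tray","cup","timer"]:
        print(o,[(d["pixel"],round(d["p"],2)) for d in find_in(im,o)][:4])
    pickle.dump(im,open(f"pics/{n}0.pkl","wb"))
E
```

```text
{'t': 0.0, 'qpos': array([-7.39686069e+01,  3.05668985e+00,  9.24941512e+01,  5.60444319e-04,
        8.45666867e+01, -6.81811447e+00]), 'joint_vel': array([ 0.05305938, -0.01651743, -0.01159446, -0.03687491, -0.06195864,
        0.05754508]), 'tau': array([ 3.26928875e-04, -3.93688273e+01, -3.70173562e+01,  1.18792195e-05,
        7.08751773e-03,  1.35778237e-05]), 'tcp_pos': array([ 0.24253635, -0.57538899,  0.25204765]), 'tcp_rot': array([[ 9.21528401e-01,  3.88310566e-01, -5.57121038e-04],
       [ 3.88310884e-01, -9.21526321e-01,  1.97416224e-03],
       [ 2.53186356e-04, -2.03558273e-03, -9.99997896e-01]]), 'contact_force': array([ 0.29697851, -0.63091373,  0.05893954]), 'moment': array([ 0.04671567,  0.02915615, -0.04254724]), 'finger_gap': 1.0020312854954463}
top {'fovy': 49.82659747150841, 'cx': 327.73966671530076, 'cy': 243.60440372023595, 'R': array([[-0.01687382, -0.99967285, -0.01922161],
       [-0.98403316,  0.02001042, -0.17685677],
       [ 0.17718354,  0.01593045, -0.98404889]]), 't': array([0.02840269, 0.52184643, 1.00300212]), 'shot': 1}
jar_a [([424.5, 296.9], 0.
[... 327 characters left out ...]
.0, 295.3], 0.29)]
timer [([258.5, 245.1], 0.78)]
side {'fovy': 47.99365809259571, 'cx': 313.9989364480304, 'cy': 245.7100583863792, 'R': array([[-0.84406128, -0.53598437, -0.01677245],
       [-0.3552759 ,  0.58236471, -0.73118423],
       [ 0.40167101, -0.61120545, -0.68197383]]), 't': array([0.46948841, 0.22007715, 0.7286085 ]), 'shot': 2}
jar_a [([326.7, 353.3], 0.76), ([432.5, 215.5], 0.76)]
ring_a [([376.9, 198.5], 0.93), ([327.4, 183.2], 0.68)]
spatula [([384.6, 267.3], 0.85)]
jar_tray [([387.5, 160.0], 0.66), ([430.7, 215.6], 0.61)]
ring_tray [([259.6, 243.6], 0.58), ([386.7, 160.6], 0.18)]
long_tray [([166.6, 403.9], 0.76)]
cup [([219.3, 285.1], 0.61)]
timer [([271.1, 320.2], 0.62)]
```

View pics/top0.png

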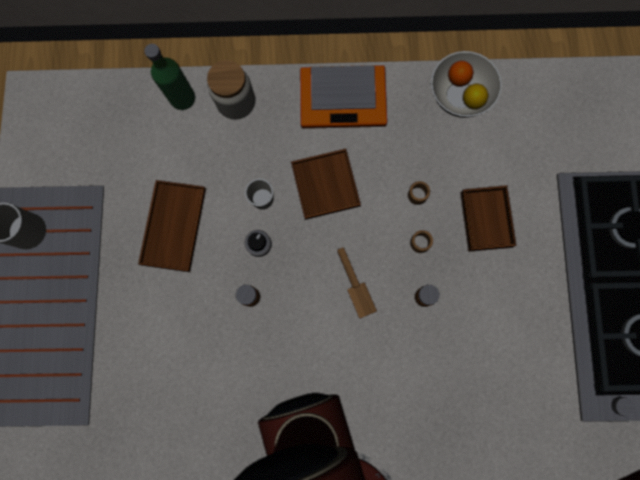

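View pics/side0.png

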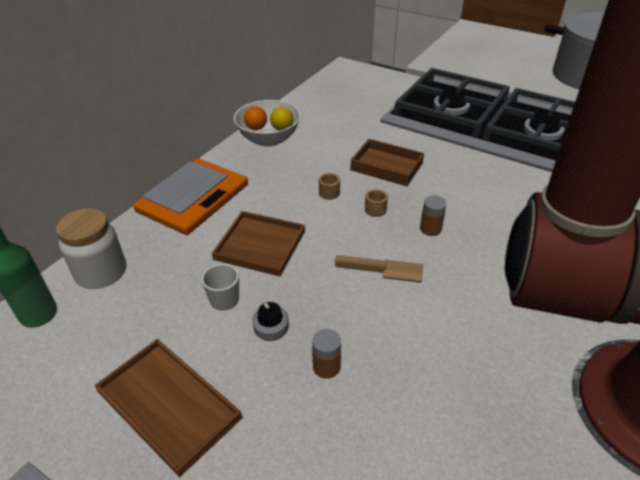

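The top view shows the long tray at (173,227), the ring tray at (326,184) and the jar tray at (488,218). The rings are at (420,190) and (422,240), the jars at (247,295) and (428,295), and the spatula at (356,285). The cup is at (260,194) and the timer at (258,243). Next I'll check for lens distortion and measure.

```bash
cat > h.py <<'E'
import numpy as np, cv2, pickle
def K(im):
    f=240/np.tan(np.radians(im["fovy"]/2)); return f
def proj(im,X):
    X=np.atleast_2d(X); c=X@im["R"].T+im["t"]; f=K(im)
    return np.c_[im["cx"]+f*c[:,0]/c[:,2], im["cy"]+f*c[:,1]/c[:,2]]
def back(im,px,z):
    f=K(im); d=np.array([(px[0]-im["cx"])/f,(px[1]-im["cy"])/f,1.])
    R,t=im["R"],im["t"]; o=-R.T@t; w=R.T@d; return o+w*(z-o[2])/w[2]
def tri(a,pa,b,pb):
    A=[];B=[]
    for im,p in((a,pa),(b,pb)):
        f=K(im); d=im["R"].T@np.array([(p[0]-im["cx"])/f,(p[1]-im["cy"])/f,1.]); d/=np.linalg.norm(d)
        P=np.eye(3)-np.outer(d,d); o=-im["R"].T@im["t"]; A.append(P);B.append(P@o)
    return np.linalg.solve(sum(A),sum(B))
E
python3 - <<'E'
from h import *
T=pickle.load(open("pics/top0.pkl","rb"));S=pickle.load(open("pics/side0.pkl","rb"))
for n,a,b in [("jarR",[424.5,296.9],[432.5,215.5]),("jarL",[248.8,293.3],[326.7,353.3]),("ring1",[420,188.9],[327.4,183.2]),("ring2",[423.3,236.6],[376.9,198.5]),("spat",[356.4,291.4],[384.6,267.3]),("rtray",[326,184.7],[259.6,243.6]),("ltray",[173.6,227.2],[166.6,403.9]),("jtray",[485.9,219.1],[387.5,160]),("cup",[258.7,194.6],[219.3,285.1]),("timer",[258.5,245.1],[271.1,320.2])]:
    print(n,tri(T,a,S,b).round(4),back(T,a,.02).round(4),back(S,b,.02).round(4))
for n,im,r in(("t",T,(130,140,400,190)),("s",S,(80,130,360,350))):
    x,y,w,h=r; c=im["color"][y:y+h,x:x+w,::-1]; k=2
    c=cv2.resize(c,None,fx=k,fy=k,interpolation=cv2.INTER_CUBIC); c=np.clip(c.astype(float)*1.6,0,255).astype(np.uint8)
    if c.shape[0]>600:c=c[:600]
    cv2.imwrite(f"pics/crop_{n}.png",c)
E
```

```text
jarR [ 0.4116 -0.1733  0.0376] [ 0.4127 -0.1763  0.02  ] [ 0.4182 -0.194   0.02  ]
jarL [0.4231 0.1802 0.0305] [0.4267 0.1831 0.02  ] [0.4242 0.1731 0.02  ]
ring1 [ 0.6393 -0.1788  0.0199] [ 0.6408 -0.1782  0.02  ] [ 0.6376 -0.1789  0.02  ]
ring2 [ 0.5327 -0.1809  0.0237] [ 0.5379 -0.1801  0.02  ] [ 0.53   -0.1861  0.02  ]
spat [ 0.4317 -0.0368  0.0104] [ 0.4265 -0.0379  0.02  ] [ 0.4324 -0.0268  0.02  ]
rtray [0.6599 0.021  0.0023] [0.6545 0.0207 0.02  ] [0.6472 0.0356 0.02  ]
ltray [0.5737 0.3499 0.0022] [0.5689 0.3436 0.02  ] [0.5642 0.3561 0.02  ]
jtray [ 0.5714 -0.312   0.0216] [ 0.5724 -0.3122  0.02  ] [ 0.5718 -0.3143  0.02  ]
cup [0.6312 0.1616 0.0372] [0.6359 0.1641 0.02  ] [0.6437 0.1505 0.02  ]
timer [0.5281 0.1645 0.0187] [0.5269 0.1638 0.02  ] [0.5285 0.1656 0.02  ]
```

View pics/crop_t.png

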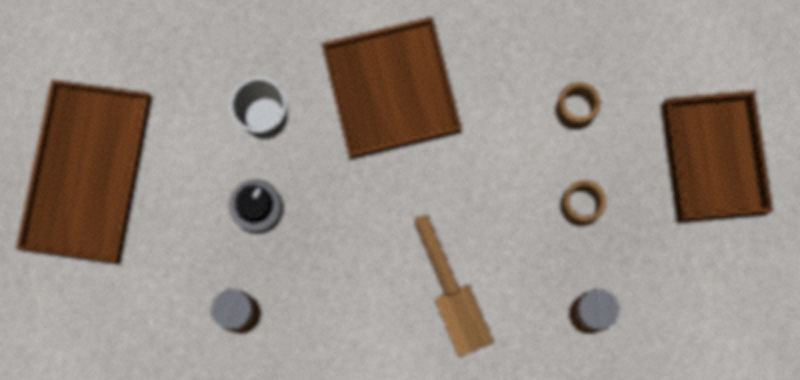

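View pics/crop_s.png

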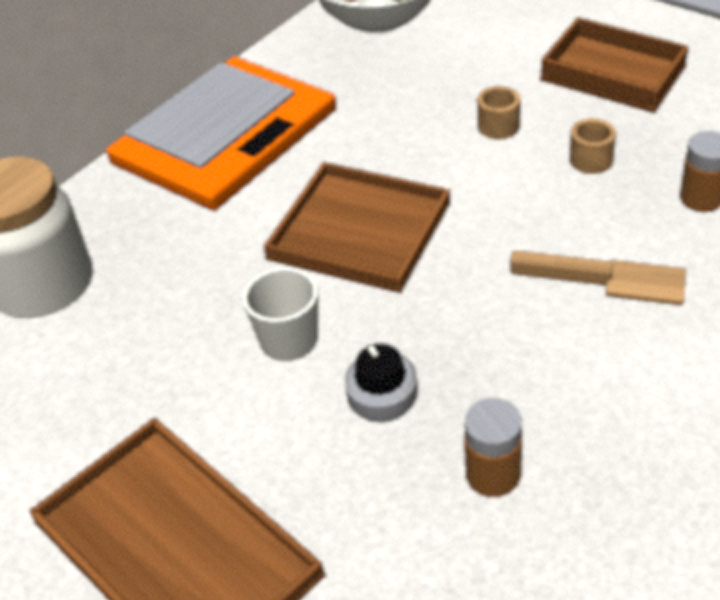

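```bash
cat > fit.py <<'E'
from h import *
from scipy.optimize import minimize
k=6
a=np.linspace(0,2*np.pi,60)
def cyl(r,z0,z1): return np.vstack([np.c_[r*np.cos(a),r*np.sin(a),0*a+z] for z in(z0,z1)])
def box(x0,x1,y,h): return np.array([[x,s*y/2,z] for x in(x0,x1) for s in(-1,1) for z in(0,h)])
M={"jar":[cyl(.021,0,.048),cyl(.020,.048,.065)],"ring":[cyl(.022,0,.036)],"jar_tray":[box(-.065,.065,.094,.028)],"ring_tray":[box(-.065,.065,.124,.018)],"long_tray":[box(-.093,.093,.108,.018)],
"spatula":[box(-.075,.013,.016,.018),box(.009,.075,.04,.008)]}
def fg(im):
    c=im["color"].astype(np.float32)
    bg=cv2.medianBlur(im["color"],5).astype(np.float32)
    g=c.max(2)
    sat=(c.max(2)-c.min(2))
    return c,sat
def mask(im):
    c=cv2.resize(im["color"],None,fx=k,fy=k,interpolation=cv2.INTER_LINEAR).astype(np.float32)
    return c
def pose(p,P):
    x,y,th=p; C,S=np.cos(th),np.sin(th)
    return np.c_[x+C*P[:,0]-S*P[:,1],y+S*P[:,0]+C*P[:,1],P[:,2]]
def render(im,kind,p,off,shape):
    m=np.zeros(shape,np.uint8)
    for P in M[kind]:
        q=(proj(im,pose(p,P))+.5-off)*k-.5
        cv2.fillConvexPoly(m,cv2.convexHull(np.round(q*16).astype(np.int32)),1,shift=4)
    return m
def seg(im,kind,p0,pad=8):
    pts=np.vstack([proj(im,pose(p0,P)) for P in M[kind]])
    lo=np.floor(pts.min(0)-pad).astype(int);hi=np.ceil(pts.max(0)+pad).astype(int)
    lo=np.maximum(lo,0)
    c=im["color"][lo[1]:hi[1],lo[0]:hi[0]]
    c=cv2.resize(c,None,fx=k,fy=k,interpolation=cv2.INTER_LINEAR).astype(np.float32)
    # background colour: median of border
    b=np.vstack([c[:k*2].reshape(-1,3),c[-k*2:].reshape(-1,3),c[:,:k*2].reshape(-1,3),c[:,-k*2:].reshape(-1,3)])
    bg=np.median(b,0)
    d=np.linalg.norm(c-bg,axis=2)
    fgd=np.percentile(d,100*(1-.15))
    m=(d>.5*min(fgd,90)).astype(np.uint8)
    m=cv2.morphologyEx(m,cv2.MORPH_OPEN,np.ones((7,7)))
    n,l,st,ce=cv2.connectedComponentsWithStats(m)
    i=1+np.argmax(st[1:,4]); m=(l==i).astype(np.uint8)
    cs,_=cv2.findContours(m,cv2.RETR_EXTERNAL,cv2.CHAIN_APPROX_NONE); m[:]=0; cv2.drawContours(m,cs,-1,1,-1)
    return m,lo
def fit(ims,kind,p0):
    sg=[(im,)+seg(im,kind,p0) for im in ims]
    free=3 if kind not in("jar","ring") else 2
    def cost(v,sg=sg):
        p=list(v)+[0]*(3-free); e=0
        for im,m,lo in sg:
            r=render(im,kind,p,lo,m.shape); e+=1-(r&m).sum()/(r|m).sum()
        return e
    def run(s):
        best=None
        for _ in range(3):
            v=np.array(p0[:free]) if best is None else best.x
            simp=np.vstack([v]+[v+np.eye(free)[i]*(.008,.008,.12)[i] for i in range(free)])
            best=minimize(lambda v:cost(v,s),v,method="Nelder-Mead",options=dict(initial_simplex=simp,xatol=1e-5,fatol=1e-5))
        return best
    return [run(sg)]+[run([s]) for s in sg]
E
cat > m0.py <<'E'
from fit import *
T=pickle.load(open("pics/top0.pkl","rb"));S=pickle.load(open("pics/side0.pkl","rb"))
L=[("jar",.412,-.173,0),("jar",.423,.18,0),("ring",.639,-.179,0),("ring",.533,-.181,0),("spatula",.447,-.03,-2.74),("jar_tray",.571,-.312,.08),("ring_tray",.655,.022,.25),("long_tray",.57,.345,-.14)]
for n,*p in L:
    r=fit([T,S],n,p)
    print(n,*[(x.x.round(4),round(x.fun,3)) for x in r])
E
python3 m0.py
```

```text
jar (array([ 0.414 , -0.1776]), np.float64(0.097)) (array([ 0.4144, -0.1774]), np.float64(0.028)) (array([ 0.4136, -0.179 ]), np.float64(0.049))
jar (array([0.4208, 0.1818]), np.float64(0.116)) (array([0.4215, 0.182 ]), np.float64(0.036)) (array([0.4197, 0.1819]), np.float64(0.048))
ring (array([ 0.6322, -0.1743]), np.float64(0.077)) (array([ 0.6325, -0.1742]), np.float64(0.026)) (array([ 0.6317, -0.1746]), np.float64(0.037))
ring (array([ 0.5275, -0.1749]), np.float64(0.097)) (array([ 0.5278, -0.1747]), np.float64(0.029)) (array([ 0.5269, -0.1754]), np.float64(0.044))
spatula (array([ 0.4484, -0.0336, -2.7623]), np.float64(0.11)) (array([ 0.4488, -0.0332, -2.7625]), np.float64(0.042)) (array([ 0.4479, -0.0345, -2.765 ]), np.float64(0.055))
jar_tray (array([ 0.5752, -0.3169,  0.0693]), np.float64(0.029)) (array([ 0.5755, -0.3168,  0.0718]), np.float64(0.008)) (array([ 0.5744, -0.3174,  0.0779]), np.float64(0.012))
ring_tray (array([0.6595, 0.0224, 0.2198]), np.float64(0.033)) (array([0.6601, 0.0226, 0.2227]), np.float64(0.007)) (array([0.6583, 0.0223, 0.2238]), np.float64(0.006))
long_tray (array([ 0.5741,  0.3495, -0.1603]), np.float64(0.034)) (array([ 0.5753,  0.3498, -0.1591]), np.float64(0.006)) (array([ 0.5734,  0.3492, -0.1579]), np.float64(0.005))
```

```bash
cat > plan.py <<'E'
# usage: plan.py "x y z yaw" ... waypoints -> tool-frame delta (cm), twist (rad) from the current pose
import sys,numpy as np
from scipy.spatial.transform import Rotation as Ro
from cell import telemetry
s=telemetry.get_state(); R=s["tcp_rot"]; p=s["tcp_pos"]
yaw=np.degrees(np.arctan2(R[1,0],R[0,0]))
print("t",round(s["t"],2),"p",p.round(4),"yaw",yaw.round(2),"F",s["contact_force"].round(2),"gap",round(s["finger_gap"],3),"j6",s["qpos"][5].round(1))
for w in sys.argv[1:]:
    x,y,z,a=map(float,w.split()); a=np.radians(a)
    T=np.array([[np.cos(a),np.sin(a),0],[np.sin(a),-np.cos(a),0],[0,0,-1]])
    d=R.T@(np.array([x,y,z])-p)*100; n=np.linalg.norm(d)
    print("target",w,"delta",d.round(2).tolist(),"twist",Ro.from_matrix(R.T@T).as_rotvec().round(3).tolist(),"rows>=",round(n/6.25,1))
E
python3 plan.py ".414 -.178 .13 4.1" ".414 -.178 .05 4.1"
```

```text
t 0.9 p [ 0.2427 -0.5759  0.2533] yaw 22.85 F [ 0.13  0.25 -0.15] gap 1.002 j6 -6.8
target .414 -.178 .13 4.1 delta [31.24, -30.02, 12.33] twist [0.0, 0.0, 0.327] rows>= 7.2
target .414 -.178 .05 4.1 delta [31.24, -30.02, 20.33] twist [0.0, 0.0, 0.327] rows>= 7.7
```

Request:
drive_tool(delta_pos=[[4,-4,1.5],[8,-8,3],[12,-11.5,4.5],[16,-15.5,6],[20,-19.5,7.5],[24,-23.5,9],[28,-27,10.5],[31.24,-30.02,12.3]], twist=[[0,0,0.04],[0,0,0.08],[0,0,0.12],[0,0,0.16],[0,0,0.2],[0,0,0.25],[0,0,0.29],[0,0,0.327]], gripper=[8.5,8.5,8.5,8.5,8.5,8.5,8.5,8.5], newtons=30)

```text
t: 1.9
tcp_pos: [0.4149, -0.1764, 0.1305]
tcp_rot: [[0.997, 0.071, 0.002], [0.071, -0.997, -0.001], [0.002, 0.001, -1.0]]
contact_force: [0.4, -0.5, 1.4]
finger_gap: 0.998
```

```bash
python3 plan.py ".414 -.178 .05 4.1"; python3 - <<'E'
from cell import optics
import cv2
im=optics.get_image("side"); cv2.imwrite("pics/s1.png",im["color"][:,:,::-1])
E
```

```text
t 1.9 p [ 0.4149 -0.1764  0.1305] yaw 4.08 F [ 0.45 -0.5   1.36] gap 0.998 j6 53.4
target .414 -.178 .05 4.1 delta [-0.11, 0.15, 8.05] twist [0.001, -0.002, -0.0] rows>= 1.3
```

View pics/s1.png

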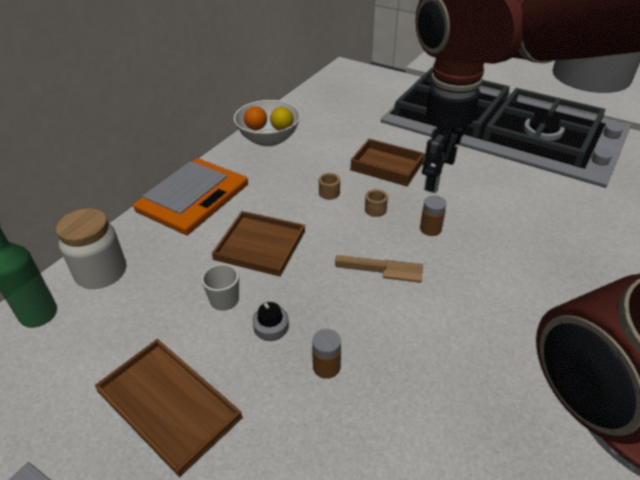

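The gripper's fingers, at about (438,165), are above the right jar at (433,215). Descending.

Request:
drive_tool(delta_pos=[[-0.11,0.15,2],[-0.11,0.15,4],[-0.11,0.15,6],[-0.11,0.15,7.5],[-0.11,0.15,8.05],[-0.11,0.15,8.05]], twist=[[0,0,0],[0,0,0],[0,0,0],[0,0,0],[0,0,0],[0,0,0]], gripper=[8.5,8.5,8.5,8.5,8.5,8.5])

```text
t: 2.7
tcp_pos: [0.4133, -0.1731, 0.0468]
tcp_rot: [[0.997, 0.073, -0.002], [0.073, -0.997, 0.005], [-0.001, -0.006, -1.0]]
contact_force: [0.8, -1.1, -0.3]
finger_gap: 0.991
```

Request:
drive_tool(delta_pos=[[0,0,0],[0,0,0],[0,0,0],[0,0,0],[0,0,0],[0,0,0],[0,0,0],[0,0,0]], twist=[[0,0,0],[0,0,0],[0,0,0],[0,0,0],[0,0,0],[0,0,0],[0,0,0],[0,0,0]], gripper=[6.5,5,3.8,3.8,3.8,3.8,3.8,3.8])

```text
t: 3.7
tcp_pos: [0.4141, -0.1737, 0.0479]
tcp_rot: [[0.997, 0.073, -0.0], [0.073, -0.997, 0.004], [0.0, -0.004, -1.0]]
contact_force: [-1.5, -0.9, 5.4]
finger_gap: 0.477
```

```bash
python3 plan.py; python3 - <<'E'
from cell import optics
import cv2
im=optics.get_image("side"); cv2.imwrite("pics/s2.png",cv2.resize(im["color"][100:280,320:560,::-1],None,fx=3,fy=3))
E
```

```text
t 3.7 p [ 0.4141 -0.1737  0.0479] yaw 4.19 F [-1.51 -0.87  5.36] gap 0.477 j6 53.3
```

View pics/s2.png

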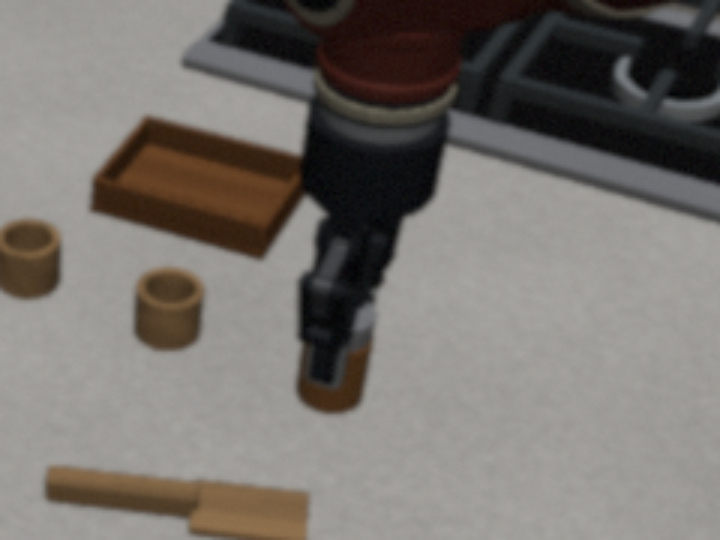

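Request:
drive_tool(delta_pos=[[0,0,-1],[0,0,-3],[0,0,-6],[0,0,-8],[0,0,-8]], twist=[[0,0,0],[0,0,0],[0,0,0],[0,0,0],[0,0,0]], gripper=[3.8,3.8,3.8,3.8,3.8])

```text
t: 4.38
tcp_pos: [0.415, -0.1744, 0.1296]
tcp_rot: [[0.997, 0.073, 0.003], [0.073, -0.997, 0.002], [0.003, -0.002, -1.0]]
contact_force: [0.4, 0.2, -2.0]
finger_gap: 0.478
```

```bash
cat > tgt.py <<'E'
import numpy as np
def inn(c,a,u,v): return (c[0]+np.cos(a)*u-np.sin(a)*v, c[1]+np.sin(a)*u+np.cos(a)*v)
J=((.5751,-.317),.0725);Rg=((.6595,.0224),.2225);L=((.5745,.3495),-.159)
if __name__=="__main__":
    for n,(c,a) in dict(J=J,R=Rg).items():
        for u in(.028,-.028): print(n,u,np.round(inn(c,a,u,0),4))
E
python3 tgt.py; python3 plan.py "0.603 -.315 .135 4.1"
```

```text
J 0.028 [ 0.603 -0.315]
J -0.028 [ 0.5472 -0.319 ]
R 0.028 [0.6868 0.0286]
R -0.028 [0.6322 0.0162]
t 4.38 p [ 0.415  -0.1744  0.1296] yaw 4.2 F [ 0.4   0.22 -1.95] gap 0.478 j6 53.3
target 0.603 -.315 .135 4.1 delta [17.72, 15.4, -0.52] twist [-0.002, -0.003, 0.002] rows>= 3.8
```

Request:
drive_tool(delta_pos=[[2,1.8,-0.2],[5,4.4,-0.5],[8.5,7.4,-0.5],[12,10.5,-0.5],[15,13,-0.5],[17,14.8,-0.5],[17.72,15.4,-0.5],[17.72,15.4,-0.5]], twist=[[0,0,0],[0,0,0],[0,0,0],[0,0,0],[0,0,0],[0,0,0],[0,0,0],[0,0,0]], gripper=[3.8,3.8,3.8,3.8,3.8,3.8,3.8,3.8])

```text
t: 5.38
tcp_pos: [0.6023, -0.3146, 0.1333]
tcp_rot: [[0.997, 0.073, 0.001], [0.073, -0.997, 0.004], [0.001, -0.004, -1.0]]
contact_force: [-0.6, -0.1, -0.4]
finger_gap: 0.479
```

```bash
python3 plan.py "0.603 -.315 .07 4.1"
```

```text
t 5.38 p [ 0.6023 -0.3146  0.1333] yaw 4.19 F [-0.57 -0.05 -0.44] gap 0.479 j6 51.8
target 0.603 -.315 .07 4.1 delta [0.06, 0.07, 6.33] twist [-0.004, -0.001, 0.002] rows>= 1.0
```

Request:
drive_tool(delta_pos=[[0.06,0.07,1.5],[0.06,0.07,3.5],[0.06,0.07,5.5],[0.06,0.07,6.8],[0.06,0.07,7.2],[0.06,0.07,7.2]], twist=[[0,0,0],[0,0,0],[0,0,0],[0,0,0],[0,0,0],[0,0,0]], gripper=[3.8,3.8,3.8,3.8,3.8,3.8])

```text
t: 6.12
tcp_pos: [0.6031, -0.315, 0.0612]
tcp_rot: [[0.997, 0.073, 0.001], [0.073, -0.997, 0.004], [0.001, -0.004, -1.0]]
contact_force: [0.3, 0.4, -0.9]
finger_gap: 0.477
```

```bash
python3 plan.py "0.603 -.315 .0535 4.1"; python3 - <<'E'
from cell import optics
import cv2
im=optics.get_image("side"); cv2.imwrite("pics/s3.png",cv2.resize(im["color"][80:260,280:520,::-1],None,fx=3,fy=3))
im=optics.get_image("top"); cv2.imwrite("pics/t3.png",cv2.resize(im["color"][140:320,380:600,::-1],None,fx=3,fy=3))
E
```

```text
t 6.12 p [ 0.6031 -0.315   0.0612] yaw 4.19 F [ 0.34  0.43 -0.93] gap 0.477 j6 51.8
target 0.603 -.315 .0535 4.1 delta [-0.01, 0.0, 0.77] twist [-0.004, -0.001, 0.002] rows>= 0.1
```

View pics/s3.png

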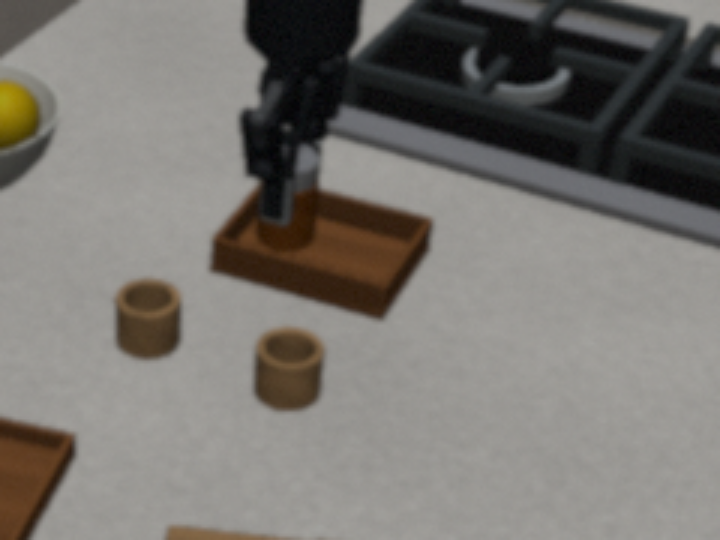

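View pics/t3.png

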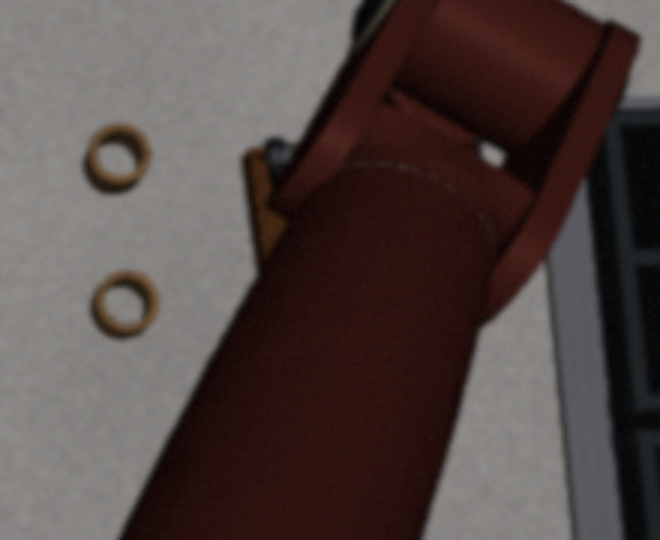

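The side view shows the jar upright over the far half of the tray. Lowering slowly.

Request:
drive_tool(delta_pos=[[0,0,0.15],[0,0,0.3],[0,0,0.4],[0,0,0.5],[0,0,0.55],[0,0,0.6],[0,0,0.65],[0,0,0.65]], twist=[[0,0,0],[0,0,0],[0,0,0],[0,0,0],[0,0,0],[0,0,0],[0,0,0],[0,0,0]], gripper=[3.8,3.8,3.8,3.8,3.8,3.8,3.8,3.8])

```text
t: 7.22
tcp_pos: [0.6036, -0.3153, 0.0557]
tcp_rot: [[0.997, 0.073, 0.002], [0.073, -0.997, 0.003], [0.002, -0.003, -1.0]]
contact_force: [-0.7, 0.6, -1.1]
finger_gap: 0.478
```

Request:
drive_tool(delta_pos=[[0,0,0.05],[0,0,0.05],[0,0,0.1],[0,0,0.1]], twist=[[0,0,0],[0,0,0],[0,0,0],[0,0,0]], gripper=[3.8,3.8,3.8,3.8])

```text
t: 7.72
tcp_pos: [0.6036, -0.3153, 0.0547]
tcp_rot: [[0.997, 0.073, 0.002], [0.073, -0.997, 0.003], [0.002, -0.003, -1.0]]
contact_force: [-0.6, 0.1, -1.4]
finger_gap: 0.479
```

Request:
drive_tool(delta_pos=[[0,0,0.05],[0,0,0.1],[0,0,0.1]], twist=[[0,0,0],[0,0,0],[0,0,0]], gripper=[3.8,3.8,3.8])

```text
t: 8.1
tcp_pos: [0.6036, -0.3153, 0.0536]
tcp_rot: [[0.997, 0.073, 0.002], [0.073, -0.997, 0.003], [0.002, -0.003, -1.0]]
contact_force: [0.6, 0.7, -0.9]
finger_gap: 0.48
```

Request:
drive_tool(delta_pos=[[0,0,0.05],[0,0,0.1],[0,0,0.1]], twist=[[0,0,0],[0,0,0],[0,0,0]], gripper=[3.8,3.8,3.8])

```text
t: 8.48
tcp_pos: [0.6037, -0.3153, 0.053]
tcp_rot: [[0.997, 0.073, 0.002], [0.073, -0.997, 0.003], [0.002, -0.003, -1.0]]
contact_force: [-0.4, 1.1, 1.2]
finger_gap: 0.482
```

Touchdown at z=0.053, as predicted. Releasing.

Request:
drive_tool(delta_pos=[[0,0,0],[0,0,0],[0,0,0],[0,0,0],[0,0,-1],[0,0,-3],[0,0,-6],[0,0,-9]], twist=[[0,0,0],[0,0,0],[0,0,0],[0,0,0],[0,0,0],[0,0,0],[0,0,0],[0,0,0]], gripper=[4.5,5,5.5,6,6.5,7,8,8.5])

```text
t: 9.48
tcp_pos: [0.6039, -0.3159, 0.1458]
tcp_rot: [[0.997, 0.073, 0.004], [0.073, -0.997, 0.002], [0.004, -0.002, -1.0]]
contact_force: [0.3, -0.1, 0.4]
finger_gap: 0.992
```

```bash
python3 plan.py "0.4212 .182 .13 4.1"; python3 - <<'E'
from cell import optics
import cv2
im=optics.get_image("side"); cv2.imwrite("pics/s4.png",cv2.resize(im["color"][80:260,280:520,::-1],None,fx=3,fy=3))
E
```

```text
t 9.47 p [ 0.6039 -0.3159  0.1458] yaw 4.19 F [ 0.28 -0.07  0.38] gap 0.992 j6 51.8
target 0.4212 .182 .13 4.1 delta [-14.59, -50.99, 1.62] twist [-0.002, -0.004, 0.002] rows>= 8.5
```

View pics/s4.png

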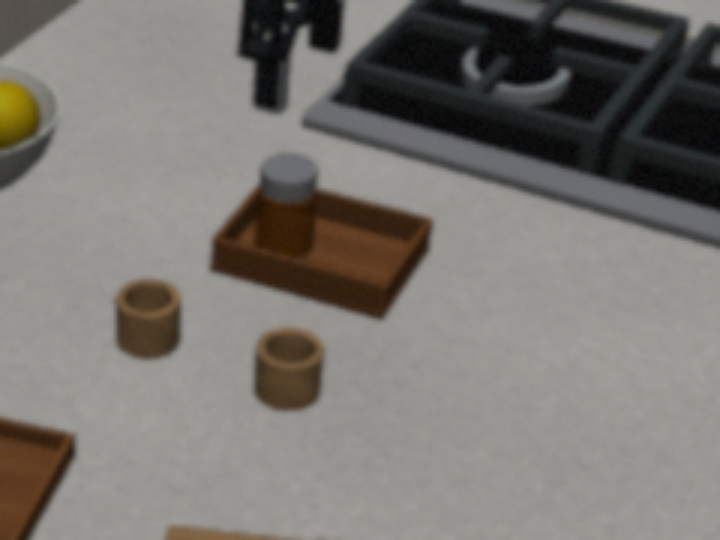

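The first jar stands upright in the far half of the tray, at about (290,205) in the crop. Going for the left jar.

Request:
drive_tool(delta_pos=[[-0.6,-2.5,0],[-2.2,-8,0],[-3.9,-14,0],[-5.6,-20,0],[-7.3,-26,0],[-9,-32,0],[-10.7,-38,0],[-12.5,-44,0.5]], twist=[[0,0,0],[0,0,0],[0,0,0],[0,0,0],[0,0,0],[0,0,0],[0,0,0],[0,0,0]], gripper=[8.5,8.5,8.5,8.5,8.5,8.5,8.5,8.5])

```text
t: 10.52
tcp_pos: [0.4495, 0.1138, 0.1459]
tcp_rot: [[0.997, 0.073, 0.015], [0.073, -0.997, -0.002], [0.014, 0.003, -1.0]]
contact_force: [0.3, 0.2, 0.9]
finger_gap: 0.995
```

```bash
python3 plan.py "0.4212 .182 .13 4.1"
```

```text
t 10.53 p [0.4495 0.1138 0.1459] yaw 4.18 F [0.29 0.24 0.88] gap 0.995 j6 91.0
target 0.4212 .182 .13 4.1 delta [-2.35, -7.02, 1.53] twist [0.003, -0.014, 0.001] rows>= 1.2
```

Request:
drive_tool(delta_pos=[[-1.5,-4.5,1],[-2.2,-6.6,1.5],[-2.35,-7.02,1.53],[-2.35,-7.02,1.53],[-2.35,-7.02,1.53]], twist=[[0,-0.014,0],[0.003,-0.014,0],[0.003,-0.014,0],[0.003,-0.014,0],[0.003,-0.014,0]], gripper=[8.5,8.5,8.5,8.5,8.5])

```text
t: 11.15
tcp_pos: [0.4219, 0.1813, 0.1306]
tcp_rot: [[0.997, 0.071, 0.002], [0.071, -0.997, 0.0], [0.002, 0.0, -1.0]]
contact_force: [-0.5, -1.0, -0.1]
finger_gap: 0.995
```

```bash
python3 plan.py "0.4212 .182 .05 4.1"
```

```text
t 11.15 p [0.4219 0.1813 0.1306] yaw 4.09 F [-0.49 -1.   -0.12] gap 0.995 j6 99.9
target 0.4212 .182 .05 4.1 delta [-0.08, -0.07, 8.06] twist [0.0, -0.002, -0.0] rows>= 1.3
```

Request:
drive_tool(delta_pos=[[-0.08,-0.07,2],[-0.08,-0.07,4],[-0.08,-0.07,6],[-0.08,-0.07,7.5],[-0.08,-0.07,8],[-0.08,-0.07,8],[-0.08,-0.07,8]], twist=[[0,0,0],[0,0,0],[0,0,0],[0,0,0],[0,0,0],[0,0,0],[0,0,0]], gripper=[8.5,8.5,8.5,8.5,8.5,8.5,8.5])

```text
t: 12.02
tcp_pos: [0.4219, 0.1821, 0.0515]
tcp_rot: [[0.997, 0.071, 0.003], [0.071, -0.997, 0.0], [0.003, -0.0, -1.0]]
contact_force: [-0.2, -0.2, 0.1]
finger_gap: 0.995
```

```bash
python3 plan.py "0.4212 .182 .049 4.1"
```

```text
t 12.03 p [0.4219 0.1821 0.0515] yaw 4.09 F [-0.19 -0.19  0.15] gap 0.995 j6 100.0
target 0.4212 .182 .049 4.1 delta [-0.07, 0.0, 0.25] twist [-0.0, -0.003, -0.0] rows>= 0.0
```

Request:
drive_tool(delta_pos=[[-0.07,0,0.25],[-0.07,0,0.25],[-0.07,0,0.25],[-0.07,0,0.25],[-0.07,0,0.25],[-0.07,0,0.25],[-0.07,0,0.25],[-0.07,0,0.25]], twist=[[0,0,0],[0,0,0],[0,0,0],[0,0,0],[0,0,0],[0,0,0],[0,0,0],[0,0,0]], gripper=[6.5,5,3.8,3.8,3.8,3.8,3.8,3.8])

```text
t: 13.02
tcp_pos: [0.4215, 0.1821, 0.0493]
tcp_rot: [[0.997, 0.071, 0.004], [0.071, -0.997, 0.001], [0.004, -0.0, -1.0]]
contact_force: [-1.5, -0.9, 4.6]
finger_gap: 0.478
```

Request:
drive_tool(delta_pos=[[0,0,-1],[0,0,-3],[0,0,-6],[0,0,-8],[0,0,-9],[0,0,-9]], twist=[[0,0,0],[0,0,0],[0,0,0],[0,0,0],[0,0,0],[0,0,0]], gripper=[3.8,3.8,3.8,3.8,3.8,3.8])

```text
t: 13.78
tcp_pos: [0.4213, 0.1821, 0.1396]
tcp_rot: [[0.997, 0.071, 0.004], [0.071, -0.997, 0.001], [0.004, -0.0, -1.0]]
contact_force: [0.2, 0.0, -1.2]
finger_gap: 0.48
```

```bash
python3 plan.py "0.5465 -.319 .14 4.1"
```

```text
t 13.78 p [0.4213 0.1821 0.1396] yaw 4.09 F [ 0.15  0.   -1.24] gap 0.48 j6 100.0
target 0.5465 -.319 .14 4.1 delta [8.92, 50.88, -0.02] twist [-0.0, -0.004, -0.0] rows>= 8.3
```

Request:
drive_tool(delta_pos=[[0.4,2.5,0],[1.2,7,0],[2.2,12.5,0],[3.2,18,0],[4.1,23.5,0],[5.1,29,0],[6,34.5,0],[7,40,0]], twist=[[0,0,0],[0,0,0],[0,0,0],[0,0,0],[0,0,0],[0,0,0],[0,0,0],[0,0,0]], gripper=[3.8,3.8,3.8,3.8,3.8,3.8,3.8,3.8])

```text
t: 14.78
tcp_pos: [0.5189, -0.2133, 0.1379]
tcp_rot: [[0.997, 0.071, 0.002], [0.071, -0.997, 0.002], [0.002, -0.002, -1.0]]
contact_force: [0.9, 0.2, -0.6]
finger_gap: 0.478
```

```bash
python3 plan.py "0.5465 -.319 .14 4.1"
```

```text
t 14.78 p [ 0.5189 -0.2133  0.1379] yaw 4.07 F [ 0.88  0.16 -0.55] gap 0.478 j6 55.9
target 0.5465 -.319 .14 4.1 delta [2.0, 10.74, -0.23] twist [-0.002, -0.002, -0.001] rows>= 1.7
```

Request:
drive_tool(delta_pos=[[0.8,4.5,-0.2],[1.5,8,-0.2],[1.9,10,-0.2],[2,10.74,-0.2],[2,10.74,-0.2],[2,10.74,-0.2]], twist=[[0,0,0],[0,0,0],[0,0,0],[0,0,0],[0,0,0],[0,0,0]], gripper=[3.8,3.8,3.8,3.8,3.8,3.8])

```text
t: 15.52
tcp_pos: [0.5464, -0.3178, 0.1395]
tcp_rot: [[0.997, 0.072, 0.002], [0.072, -0.997, 0.003], [0.002, -0.003, -1.0]]
contact_force: [0.3, -0.2, -1.3]
finger_gap: 0.482
```

```bash
python3 plan.py "0.5465 -.319 .062 4.1"
```

```text
t 15.53 p [ 0.5464 -0.3178  0.1395] yaw 4.13 F [ 0.31 -0.22 -1.34] gap 0.482 j6 48.8
target 0.5465 -.319 .062 4.1 delta [-0.01, 0.15, 7.75] twist [-0.003, -0.002, 0.001] rows>= 1.2
```

Request:
drive_tool(delta_pos=[[0,0.15,1.5],[0,0.15,3.5],[0,0.15,5.5],[0,0.15,7],[0,0.15,7.6],[0,0.15,7.75],[0,0.15,7.75]], twist=[[0,0,0],[0,0,0],[0,0,0],[0,0,0],[0,0,0],[0,0,0],[0,0,0]], gripper=[3.8,3.8,3.8,3.8,3.8,3.8,3.8])

```text
t: 16.4
tcp_pos: [0.5471, -0.3194, 0.0627]
tcp_rot: [[0.997, 0.072, 0.003], [0.072, -0.997, 0.002], [0.003, -0.002, -1.0]]
contact_force: [0.0, 0.0, -0.7]
finger_gap: 0.481
```

Request:
drive_tool(delta_pos=[[0,0,0.15],[0,0,0.3],[0,0,0.4],[0,0,0.5],[0,0,0.55],[0,0,0.6],[0,0,0.65],[0,0,0.65]], twist=[[0,0,0],[0,0,0],[0,0,0],[0,0,0],[0,0,0],[0,0,0],[0,0,0],[0,0,0]], gripper=[3.8,3.8,3.8,3.8,3.8,3.8,3.8,3.8])

```text
t: 17.4
tcp_pos: [0.5471, -0.3194, 0.0561]
tcp_rot: [[0.997, 0.072, 0.003], [0.072, -0.997, 0.002], [0.003, -0.002, -1.0]]
contact_force: [-0.0, 0.3, -1.2]
finger_gap: 0.478
```

```bash
python3 plan.py; python3 - <<'E'
from cell import optics
import cv2
im=optics.get_image("side"); cv2.imwrite("pics/s5.png",cv2.resize(im["color"][80:260,280:520,::-1],None,fx=3,fy=3))
E
```

```text
t 17.4 p [ 0.5471 -0.3194  0.0561] yaw 4.13 F [-0.02  0.31 -1.18] gap 0.478 j6 48.7
```

View pics/s5.png

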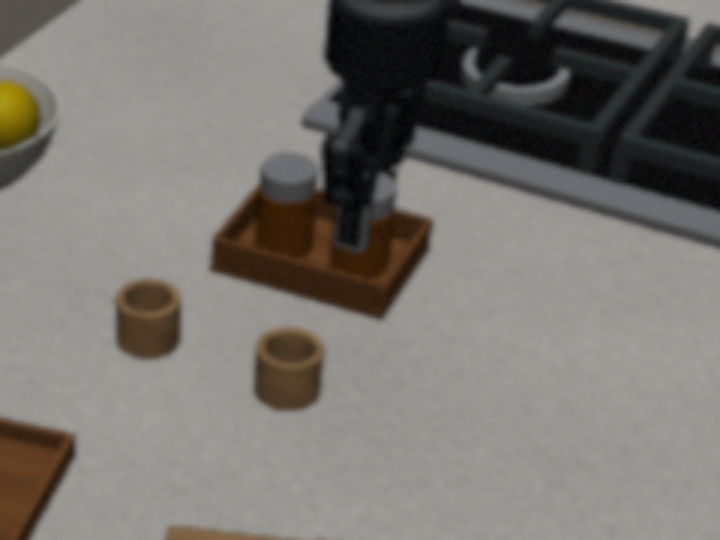

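The second jar, at (360,240) in the crop, is over the near half of the tray and clear of the first jar.

Request:
drive_tool(delta_pos=[[0,0,0.05],[0,0,0.1],[0,0,0.12],[0,0,0.12]], twist=[[0,0,0],[0,0,0],[0,0,0],[0,0,0]], gripper=[3.8,3.8,3.8,3.8])

```text
t: 17.95
tcp_pos: [0.5471, -0.3194, 0.055]
tcp_rot: [[0.997, 0.072, 0.003], [0.072, -0.997, 0.002], [0.003, -0.002, -1.0]]
contact_force: [0.3, -0.2, -1.2]
finger_gap: 0.476
```

Request:
drive_tool(delta_pos=[[0,0,0.05],[0,0,0.08],[0,0,0.08]], twist=[[0,0,0],[0,0,0],[0,0,0]], gripper=[3.8,3.8,3.8])

```text
t: 18.32
tcp_pos: [0.5471, -0.3194, 0.0544]
tcp_rot: [[0.997, 0.072, 0.003], [0.072, -0.997, 0.002], [0.003, -0.002, -1.0]]
contact_force: [-1.1, 0.7, 0.3]
finger_gap: 0.48
```

Request:
drive_tool(delta_pos=[[0,0,0.04],[0,0,0.04]], twist=[[0,0,0],[0,0,0]], gripper=[3.8,3.8])

```text
t: 18.58
tcp_pos: [0.5472, -0.3194, 0.0544]
tcp_rot: [[0.997, 0.072, 0.003], [0.072, -0.997, 0.002], [0.003, -0.002, -1.0]]
contact_force: [-2.0, 0.1, 4.1]
finger_gap: 0.478
```

Request:
drive_tool(delta_pos=[[0,0,0],[0,0,0],[0,0,0],[0,0,0],[0,0,-1],[0,0,-3],[0,0,-6],[0,0,-9]], twist=[[0,0,0],[0,0,0],[0,0,0],[0,0,0],[0,0,0],[0,0,0],[0,0,0],[0,0,0]], gripper=[4.5,5,5.5,6,6.5,7,8,8.5])

```text
t: 19.58
tcp_pos: [0.5473, -0.3199, 0.1472]
tcp_rot: [[0.997, 0.072, 0.004], [0.072, -0.997, 0.001], [0.004, -0.001, -1.0]]
contact_force: [0.4, -0.1, -0.3]
finger_gap: 0.993
```

```bash
python3 plan.py ".632 -.1744 .11 12.75"
```

```text
t 19.57 p [ 0.5473 -0.3199  0.1472] yaw 4.13 F [ 0.45 -0.13 -0.32] gap 0.993 j6 48.7
target .632 -.1744 .11 12.75 delta [9.48, -13.9, 3.77] twist [-0.0, -0.004, -0.15] rows>= 2.8
```

Request:
drive_tool(delta_pos=[[1.5,-2.5,0],[4,-6,0.5],[6.5,-9.5,1.5],[8.5,-12.5,2.8],[9.48,-13.9,3.5],[9.48,-13.9,3.7],[9.48,-13.9,3.7]], twist=[[0,0,-0.03],[0,0,-0.07],[0,0,-0.1],[0,0,-0.13],[0,-0.004,-0.15],[0,-0.004,-0.15],[0,-0.004,-0.15]], gripper=[8.5,8.5,8.5,8.5,8.5,8.5,8.5])

```text
t: 20.45
tcp_pos: [0.6319, -0.1755, 0.1113]
tcp_rot: [[0.976, 0.219, 0.001], [0.219, -0.976, -0.0], [0.001, 0.0, -1.0]]
contact_force: [1.2, -0.4, -0.5]
finger_gap: 0.997
```

```bash
python3 plan.py ".632 -.1744 .032 12.75"; cat > m1.py <<'E'
from fit import *
from cell import optics
S=optics.get_image("side")
cv2.imwrite("pics/s6.png",S["color"][:,:,::-1])
for n,*p in [("jar",.604,-.315,.0),("jar",.5473,-.3195,0)]:
    for P in M[n]: P[:,2]+=.005 if p[0]>.59 else 0
    r=fit([S],n,p); print(n,r[0].x.round(4),r[0].fun)
E
python3 m1.py
```

```text
t 20.45 p [ 0.6319 -0.1755  0.1113] yaw 12.66 F [ 1.24 -0.39 -0.5 ] gap 0.997 j6 55.3
target .632 -.1744 .032 12.75 delta [0.03, -0.11, 7.93] twist [0.0, -0.001, -0.001] rows>= 1.3
jar [ 0.5813 -0.2806] 0.44295381412076473
jar [ 0.5281 -0.285 ] 0.48207571355323875
```

View pics/s6.png

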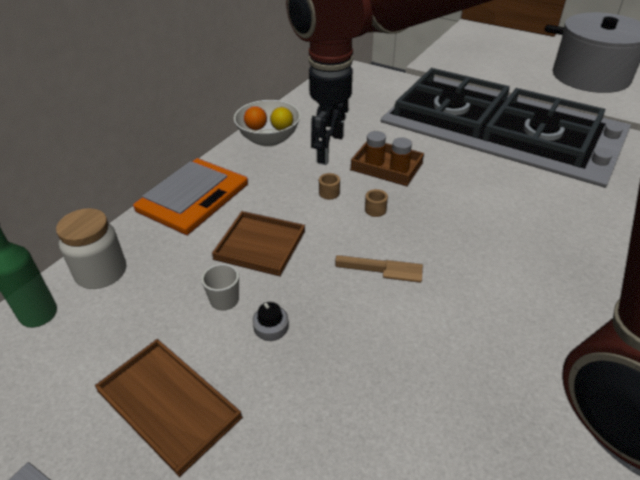

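Both jars stand upright in the tray at (376,148) and (401,155); the mask fit means nothing against the brown tray, so I'm ignoring it. Next, the far ring.

Request:
drive_tool(delta_pos=[[0,-0.11,2],[0,-0.11,4],[0,-0.11,6],[0,-0.11,7.4],[0,-0.11,7.9],[0,-0.11,7.93],[0,-0.11,7.93]], twist=[[0,0,0],[0,0,0],[0,0,0],[0,0,0],[0,0,0],[0,0,0],[0,0,0]], gripper=[8.5,8.5,8.5,8.5,8.5,8.5,8.5], newtons=22)

```text
t: 21.38
tcp_pos: [0.6324, -0.1748, 0.033]
tcp_rot: [[0.976, 0.219, 0.002], [0.219, -0.976, -0.001], [0.002, 0.001, -1.0]]
contact_force: [-0.2, -1.0, -0.4]
finger_gap: 0.995
```

Request:
drive_tool(delta_pos=[[0,0,0],[0,0,0],[0,0,0],[0,0,0],[0,0,0],[0,0,0],[0,0,0],[0,0,0]], twist=[[0,0,0],[0,0,0],[0,0,0],[0,0,0],[0,0,0],[0,0,0],[0,0,0],[0,0,0]], gripper=[6.5,5,4,4,4,4,4,4])

```text
t: 22.38
tcp_pos: [0.6329, -0.1751, 0.0338]
tcp_rot: [[0.976, 0.219, 0.003], [0.219, -0.976, -0.001], [0.003, 0.002, -1.0]]
contact_force: [-0.3, 0.6, 5.5]
finger_gap: 0.512
```

Request:
drive_tool(delta_pos=[[0,0,-1],[0,0,-3],[0,0,-6],[0,0,-7],[0,0,-7]], twist=[[0,0,0],[0,0,0],[0,0,0],[0,0,0],[0,0,0]], gripper=[4,4,4,4,4])

```text
t: 23.0
tcp_pos: [0.6333, -0.1752, 0.1052]
tcp_rot: [[0.976, 0.219, 0.006], [0.219, -0.976, -0.002], [0.005, 0.003, -1.0]]
contact_force: [0.3, 0.4, -1.5]
finger_gap: 0.513
```

```bash
python3 plan.py ".6868 .0286 .10 12.75"
```

```text
t 23.0 p [ 0.6333 -0.1752  0.1052] yaw 12.65 F [ 0.29  0.44 -1.53] gap 0.513 j6 55.4
target .6868 .0286 .10 12.75 delta [9.68, -18.72, 0.51] twist [0.003, -0.005, -0.002] rows>= 3.4
```

Request:
drive_tool(delta_pos=[[1,-2,0],[3,-6,0],[5.5,-11,0.2],[8,-15.5,0.4],[9.3,-18,0.5],[9.68,-18.72,0.5],[9.68,-18.72,0.5],[9.68,-18.72,0.5]], twist=[[0,0,0],[0,0,0],[0,-0.005,0],[0.003,-0.005,0],[0.003,-0.005,0],[0.003,-0.005,0],[0.003,-0.005,0],[0.003,-0.005,0]], gripper=[4,4,4,4,4,4,4,4])

```text
t: 24.0
tcp_pos: [0.6865, 0.0276, 0.0998]
tcp_rot: [[0.976, 0.218, -0.0], [0.218, -0.976, -0.001], [-0.001, 0.0, -1.0]]
contact_force: [-0.5, 0.3, 0.2]
finger_gap: 0.51
```

```bash
python3 plan.py ".6868 .0286 .045 12.75"
```

```text
t 24.0 p [0.6865 0.0276 0.0998] yaw 12.58 F [-0.54  0.31  0.2 ] gap 0.51 j6 73.5
target .6868 .0286 .045 12.75 delta [0.06, -0.09, 5.48] twist [0.0, 0.001, -0.003] rows>= 0.9
```

Request:
drive_tool(delta_pos=[[0.06,-0.09,1.5],[0.06,-0.09,3],[0.06,-0.09,4.5],[0.06,-0.09,5.2],[0.06,-0.09,5.4],[0.06,-0.09,5.5],[0.06,-0.09,5.6],[0.06,-0.09,5.7]], twist=[[0,0,0],[0,0,0],[0,0,0],[0,0,0],[0,0,0],[0,0,0],[0,0,0],[0,0,0]], gripper=[4,4,4,4,4,4,4,4])

```text
t: 25.0
tcp_pos: [0.6872, 0.0286, 0.0433]
tcp_rot: [[0.976, 0.218, 0.001], [0.218, -0.976, -0.001], [0.0, 0.001, -1.0]]
contact_force: [1.6, 0.9, -0.6]
finger_gap: 0.509
```

Request:
drive_tool(delta_pos=[[0,0,0.1],[0,0,0.2],[0,0,0.3],[0,0,0.35],[0,0,0.35]], twist=[[0,0,0],[0,0,0],[0,0,0],[0,0,0],[0,0,0]], gripper=[4,4,4,4,4])

```text
t: 25.62
tcp_pos: [0.6871, 0.0286, 0.0397]
tcp_rot: [[0.976, 0.218, 0.0], [0.218, -0.976, -0.001], [0.0, 0.001, -1.0]]
contact_force: [0.9, 0.4, -0.1]
finger_gap: 0.507
```

```bash
python3 plan.py; python3 - <<'E'
from cell import optics
import cv2
im=optics.get_image("side"); cv2.imwrite("pics/s7.png",cv2.resize(im["color"][150:310,160:400,::-1],None,fx=3,fy=3))
E
```

```text
t 25.62 p [0.6871 0.0286 0.0397] yaw 12.58 F [ 0.87  0.38 -0.07] gap 0.507 j6 73.6
```

View pics/s7.png

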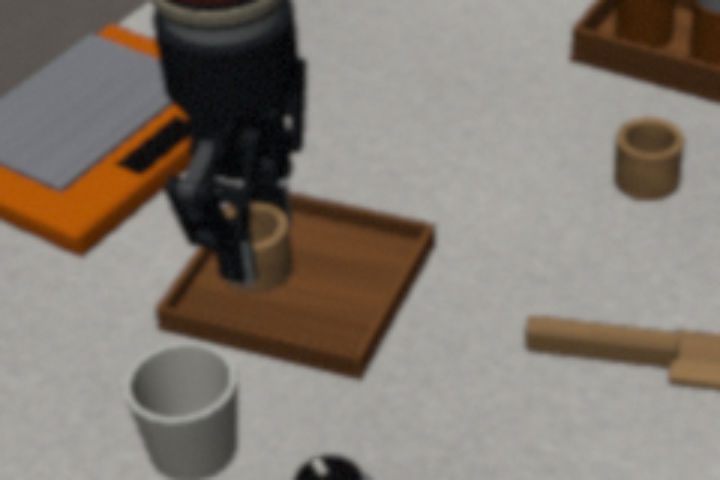

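The ring is upright in the far half of the ring tray, at (265,245) in the crop.

Request:
drive_tool(delta_pos=[[0,0,0.05],[0,0,0.1],[0,0,0.12],[0,0,0.12]], twist=[[0,0,0],[0,0,0],[0,0,0],[0,0,0]], gripper=[4,4,4,4])

```text
t: 26.18
tcp_pos: [0.6872, 0.0286, 0.0389]
tcp_rot: [[0.976, 0.218, 0.0], [0.218, -0.976, -0.001], [0.0, 0.001, -1.0]]
contact_force: [-2.0, -0.3, 2.0]
finger_gap: 0.507
```

Request:
drive_tool(delta_pos=[[0,0,0],[0,0,0],[0,0,0],[0,0,0],[0,0,-1],[0,0,-3],[0,0,-5.5],[0,0,-7]], twist=[[0,0,0],[0,0,0],[0,0,0],[0,0,0],[0,0,0],[0,0,0],[0,0,0],[0,0,0]], gripper=[4.8,5.3,5.8,6,6.5,7,8,8.5])

```text
t: 27.18
tcp_pos: [0.6886, 0.0286, 0.1125]
tcp_rot: [[0.976, 0.218, 0.005], [0.218, -0.976, -0.001], [0.004, 0.002, -1.0]]
contact_force: [0.4, 0.4, 0.2]
finger_gap: 0.997
```

```bash
python3 plan.py ".5275 -.1748 .11 12.75"
```

```text
t 27.18 p [0.6886 0.0286 0.1125] yaw 12.59 F [0.45 0.38 0.16] gap 0.997 j6 73.6
target .5275 -.1748 .11 12.75 delta [-20.15, 16.34, 0.19] twist [0.002, -0.004, -0.003] rows>= 4.2
```

Request:
drive_tool(delta_pos=[[-2.5,2,0],[-7,5.7,0],[-11.5,9.4,0],[-16,13,0],[-19,15.5,0.2],[-20.15,16.34,0.2],[-20.15,16.34,0.2],[-20.15,16.34,0.2]], twist=[[0,0,0],[0,0,0],[0,-0.004,0],[0.002,-0.004,0],[0.002,-0.004,0],[0.002,-0.004,-0.003],[0.002,-0.004,-0.003],[0.002,-0.004,-0.003]], gripper=[8.5,8.5,8.5,8.5,8.5,8.5,8.5,8.5])

```text
t: 28.18
tcp_pos: [0.5284, -0.174, 0.1104]
tcp_rot: [[0.975, 0.222, 0.001], [0.222, -0.975, 0.0], [0.001, -0.0, -1.0]]
contact_force: [-0.7, 0.8, -0.2]
finger_gap: 0.994
```

```bash
python3 plan.py ".5275 -.1748 .033 12.75"
```

```text
t 28.18 p [ 0.5284 -0.174   0.1104] yaw 12.82 F [-0.68  0.8  -0.17] gap 0.994 j6 51.2
target .5275 -.1748 .033 12.75 delta [-0.11, 0.05, 7.74] twist [-0.0, -0.001, 0.001] rows>= 1.2
```

Request:
drive_tool(delta_pos=[[-0.11,0.05,2],[-0.11,0.05,4],[-0.11,0.05,6],[-0.11,0.05,7.3],[-0.11,0.05,7.7],[-0.11,0.05,7.75],[-0.11,0.05,7.75]], twist=[[0,0,0],[0,0,0],[0,0,0],[0,0,0],[0,0,0],[0,0,0],[0,0,0]], gripper=[8.5,8.5,8.5,8.5,8.5,8.5,8.5])

```text
t: 29.05
tcp_pos: [0.5281, -0.1751, 0.0337]
tcp_rot: [[0.975, 0.222, 0.003], [0.222, -0.975, -0.0], [0.003, 0.001, -1.0]]
contact_force: [-0.6, -0.1, 0.4]
finger_gap: 0.995
```

Request:
drive_tool(delta_pos=[[0,0,0],[0,0,0],[0,0,0],[0,0,0],[0,0,0],[0,0,0],[0,0,0],[0,0,0]], twist=[[0,0,0],[0,0,0],[0,0,0],[0,0,0],[0,0,0],[0,0,0],[0,0,0],[0,0,0]], gripper=[6.5,5,4,4,4,4,4,4])

```text
t: 30.05
tcp_pos: [0.5285, -0.1753, 0.0342]
tcp_rot: [[0.975, 0.222, 0.004], [0.222, -0.975, -0.001], [0.003, 0.002, -1.0]]
contact_force: [-0.4, 0.2, 4.1]
finger_gap: 0.496
```

Request:
drive_tool(delta_pos=[[0,0,-1],[0,0,-3],[0,0,-6],[0,0,-7],[0,0,-7]], twist=[[0,0,0],[0,0,0],[0,0,0],[0,0,0],[0,0,0]], gripper=[4,4,4,4,4])

```text
t: 30.68
tcp_pos: [0.5288, -0.1755, 0.1054]
tcp_rot: [[0.975, 0.222, 0.006], [0.222, -0.975, -0.002], [0.005, 0.003, -1.0]]
contact_force: [0.4, 0.1, -0.0]
finger_gap: 0.494
```

```bash
python3 plan.py ".6322 .0162 .10 12.75"
```

```text
t 30.68 p [ 0.5288 -0.1755  0.1054] yaw 12.81 F [ 0.45  0.13 -0.03] gap 0.494 j6 51.1
target .6322 .0162 .10 12.75 delta [14.33, -16.4, 0.56] twist [0.003, -0.005, 0.001] rows>= 3.5
```

Request:
drive_tool(delta_pos=[[1.5,-1.7,0],[4.5,-5.2,0],[8.5,-9.8,0.2],[12,-13.8,0.4],[13.8,-15.9,0.5],[14.33,-16.4,0.5],[14.33,-16.4,0.5],[14.33,-16.4,0.5]], twist=[[0,0,0],[0,0,0],[0,-0.005,0],[0.003,-0.005,0],[0.003,-0.005,0],[0.003,-0.005,0],[0.003,-0.005,0],[0.003,-0.005,0]], gripper=[4,4,4,4,4,4,4,4])

```text
t: 31.68
tcp_pos: [0.6316, 0.015, 0.1003]
tcp_rot: [[0.975, 0.22, -0.001], [0.22, -0.975, -0.0], [-0.001, 0.0, -1.0]]
contact_force: [-0.4, -0.2, -0.5]
finger_gap: 0.496
```

```bash
python3 plan.py ".6322 .0162 .045 12.75"; python3 - <<'E'
from cell import optics
import cv2
im=optics.get_image("side"); cv2.imwrite("pics/s8.png",cv2.resize(im["color"][150:310,160:400,::-1],None,fx=3,fy=3))
E
```

```text
t 31.68 p [0.6316 0.015  0.1003] yaw 12.74 F [-0.42 -0.23 -0.5 ] gap 0.496 j6 71.9
target .6322 .0162 .045 12.75 delta [0.09, -0.1, 5.53] twist [0.0, 0.001, -0.0] rows>= 0.9
```

View pics/s8.png

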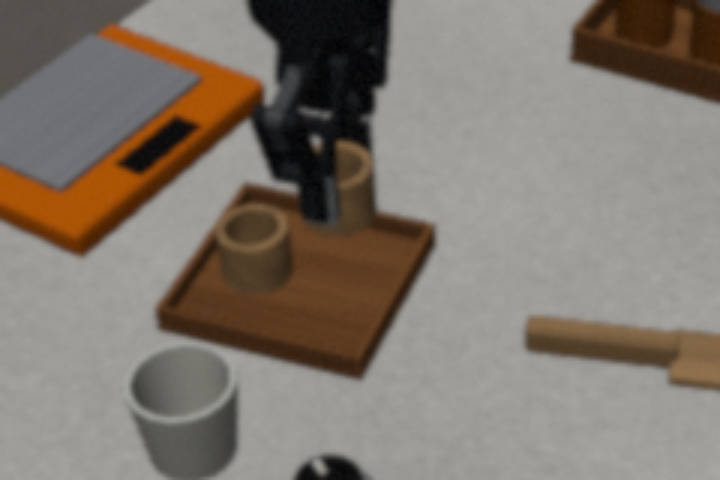

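The first ring stands in the tray at (255,248), and the second is held upright. Lowering.

Request:
drive_tool(delta_pos=[[0.0,-0.1,1.5],[0.0,-0.1,3],[0.0,-0.1,4.5],[0.0,-0.1,5.2],[0.0,-0.1,5.4],[0.0,-0.1,5.5],[0.0,-0.1,5.6],[0.0,-0.1,5.7]], twist=[[0,0,0],[0,0,0],[0,0,0],[0,0,0],[0,0,0],[0,0,0],[0,0,0],[0,0,0]], gripper=[4,4,4,4,4,4,4,4])

```text
t: 32.72
tcp_pos: [0.6319, 0.0159, 0.044]
tcp_rot: [[0.975, 0.22, 0.0], [0.22, -0.975, -0.0], [0.0, 0.0, -1.0]]
contact_force: [0.2, 0.4, -0.3]
finger_gap: 0.498
```

Request:
drive_tool(delta_pos=[[0,0,0.1],[0,0,0.2],[0,0,0.3],[0,0,0.35],[0,0,0.4],[0,0,0.4]], twist=[[0,0,0],[0,0,0],[0,0,0],[0,0,0],[0,0,0],[0,0,0]], gripper=[4,4,4,4,4,4])

```text
t: 33.48
tcp_pos: [0.6318, 0.016, 0.0399]
tcp_rot: [[0.975, 0.22, 0.0], [0.22, -0.975, -0.0], [0.0, 0.0, -1.0]]
contact_force: [-0.9, -0.3, 0.0]
finger_gap: 0.498
```

Request:
drive_tool(delta_pos=[[0,0,0.05],[0,0,0.08],[0,0,0.08]], twist=[[0,0,0],[0,0,0],[0,0,0]], gripper=[4,4,4])

```text
t: 33.85
tcp_pos: [0.6319, 0.016, 0.0393]
tcp_rot: [[0.975, 0.22, 0.0], [0.22, -0.975, -0.0], [0.0, 0.0, -1.0]]
contact_force: [-1.2, -0.2, 1.9]
finger_gap: 0.496
```

Request:
drive_tool(delta_pos=[[0,0,0],[0,0,0],[0,0,0],[0,0,0],[0,0,-1],[0,0,-3],[0,0,-5.5],[0,0,-7]], twist=[[0,0,0],[0,0,0],[0,0,0],[0,0,0],[0,0,0],[0,0,0],[0,0,0],[0,0,0]], gripper=[4.8,5.3,5.8,6,6.5,7,6,5])

```text
t: 34.85
tcp_pos: [0.6332, 0.0159, 0.1127]
tcp_rot: [[0.975, 0.22, 0.004], [0.22, -0.975, -0.001], [0.004, 0.002, -1.0]]
contact_force: [-0.1, -0.8, -0.6]
finger_gap: 0.581
```

```bash
python3 - <<'E'
import numpy as np
a=-2.7635;print(.4484+np.cos(a)*-.010,-.0338+np.sin(a)*-.010)
E
python3 plan.py ".4577 -.0301 .10 21.7"
```

```text
0.45769370419746674 -0.03010851489370616
t 34.85 p [0.6332 0.0159 0.1127] yaw 12.73 F [-0.15 -0.75 -0.65] gap 0.581 j6 72.0
target .4577 -.0301 .10 21.7 delta [-18.13, 0.61, 1.19] twist [0.002, -0.004, -0.157] rows>= 2.9
```

Request:
drive_tool(delta_pos=[[-2,0.1,0],[-6,0.2,0],[-11,0.4,0.2],[-15.5,0.5,0.8],[-17.6,0.6,1.2],[-18.13,0.61,1.2],[-18.13,0.61,1.2]], twist=[[0,0,-0.03],[0,0,-0.06],[0,-0.004,-0.1],[0.002,-0.004,-0.14],[0.002,-0.004,-0.157],[0.002,-0.004,-0.157],[0.002,-0.004,-0.157]], gripper=[4.5,4.5,4.5,4.5,4.5,4.5,4.5])

```text
t: 35.72
tcp_pos: [0.4585, -0.0301, 0.1009]
tcp_rot: [[0.929, 0.37, 0.002], [0.37, -0.929, -0.0], [0.002, 0.001, -1.0]]
contact_force: [1.1, -0.2, -0.6]
finger_gap: 0.52
```

```bash
python3 plan.py ".4577 -.0301 .027 21.7"; python3 - <<'E'
from cell import optics
import cv2
im=optics.get_image("side"); cv2.imwrite("pics/s9.png",cv2.resize(im["color"][150:310,200:440,::-1],None,fx=3,fy=3))
E
```

```text
t 35.73 p [ 0.4585 -0.0301  0.1009] yaw 21.7 F [ 1.08 -0.19 -0.59] gap 0.52 j6 55.2
target .4577 -.0301 .027 21.7 delta [-0.08, -0.04, 7.39] twist [0.001, -0.002, -0.0] rows>= 1.2
```

View pics/s9.png

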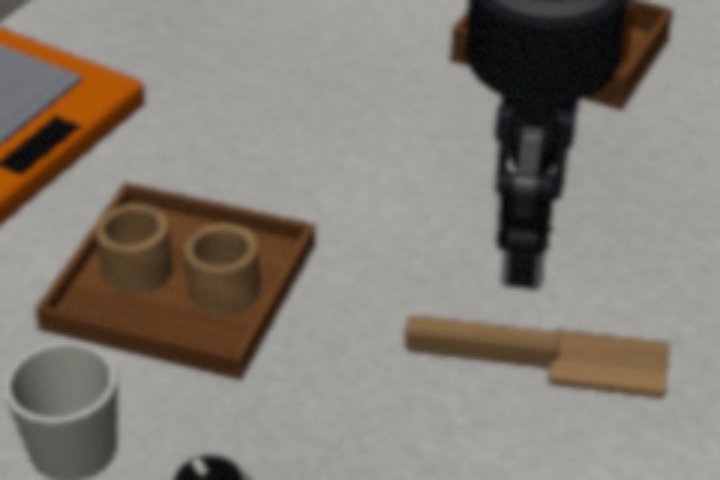

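Both rings stand on their ends in the tray, at (135,245) and (222,270), and the fingers are above the handle. Descending.

Request:
drive_tool(delta_pos=[[-0.08,-0.04,2],[-0.08,-0.04,4],[-0.08,-0.04,5.8],[-0.08,-0.04,6.9],[-0.08,-0.04,7.3],[-0.08,-0.04,7.4],[-0.08,-0.04,7.4]], twist=[[0,0,0],[0,0,0],[0,0,0],[0,0,0],[0,0,0],[0,0,0],[0,0,0]], gripper=[4.5,4.5,4.5,4.5,4.5,4.5,4.5], newtons=40)

```text
t: 36.65
tcp_pos: [0.4587, -0.0302, 0.0275]
tcp_rot: [[0.929, 0.37, 0.003], [0.37, -0.929, -0.0], [0.003, 0.002, -1.0]]
contact_force: [-0.1, -0.7, 0.6]
finger_gap: 0.528
```

Request:
drive_tool(delta_pos=[[0,0,0],[0,0,0],[0,0,0],[0,0,0],[0,0,0],[0,0,0],[0,0,0],[0,0,0]], twist=[[0,0,0],[0,0,0],[0,0,0],[0,0,0],[0,0,0],[0,0,0],[0,0,0],[0,0,0]], gripper=[3.5,2.5,1.3,1.3,1.3,1.3,1.3,1.3])

```text
t: 37.65
tcp_pos: [0.4591, -0.0303, 0.028]
tcp_rot: [[0.929, 0.37, 0.004], [0.37, -0.929, -0.001], [0.003, 0.002, -1.0]]
contact_force: [-1.1, -0.2, 4.5]
finger_gap: 0.176
```

Request:
drive_tool(delta_pos=[[0,0,-1],[0,0,-3],[0,0,-6],[0,0,-8],[0,0,-8]], twist=[[0,0,0],[0,0,0],[0,0,0],[0,0,0],[0,0,0]], gripper=[1.3,1.3,1.3,1.3,1.3])

```text
t: 38.28
tcp_pos: [0.4598, -0.0304, 0.1097]
tcp_rot: [[0.929, 0.37, 0.007], [0.37, -0.929, -0.001], [0.006, 0.004, -1.0]]
contact_force: [-0.0, 0.5, -0.6]
finger_gap: 0.17
```

```bash
python3 - <<'E'
from tgt import *
(c,a)=L
# spatula yaw = a+pi; grip at spatula x=-.010 -> tray u=+.010
print(np.round(inn(c,a,.010,0),4), np.degrees(a))
E
python3 plan.py ".5844 .3479 .11 -9.1"; python3 - <<'E'
from cell import optics
import cv2
im=optics.get_image("side"); cv2.imwrite("pics/s10.png",cv2.resize(im["color"][150:310,260:500,::-1],None,fx=3,fy=3))
E
```

```text
[0.5844 0.3479] -9.11002894258009
t 38.27 p [ 0.4598 -0.0304  0.1097] yaw 21.73 F [-0.04  0.55 -0.55] gap 0.17 j6 55.2
target .5844 .3479 .11 -9.1 delta [25.57, -30.53, 0.01] twist [0.002, -0.007, 0.538] rows>= 6.4
```

View pics/s10.png

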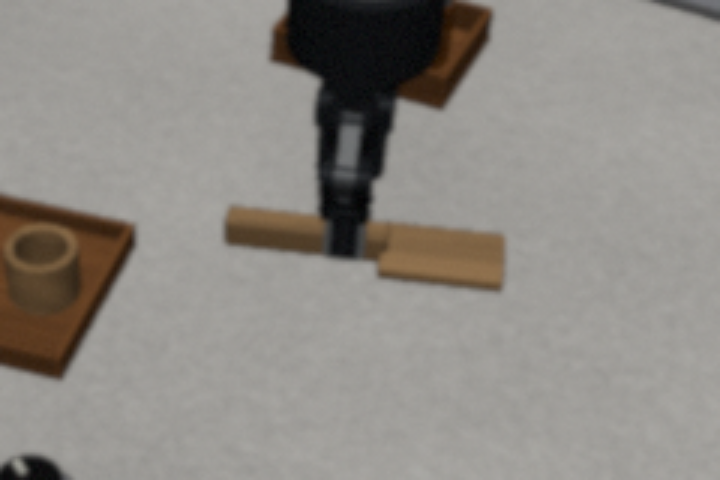

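The spatula is held level. Carrying it to the long tray, slightly higher and turning it on the way.

Request:
drive_tool(delta_pos=[[2,-2.4,-0.5],[5.5,-6.6,-1],[9.5,-11.3,-1],[13.5,-16.1,-1],[17.5,-20.9,-1],[21.5,-25.7,-1],[24.5,-29.3,-1],[25.57,-30.53,-1]], twist=[[0,0,0.03],[0,0,0.09],[0,0,0.17],[0,0,0.26],[0,0,0.35],[0,0,0.44],[0,-0.007,0.51],[0.002,-0.007,0.538]], gripper=[1.3,1.3,1.3,1.3,1.3,1.3,1.3,1.3])

```text
t: 39.33
tcp_pos: [0.5826, 0.3503, 0.1158]
tcp_rot: [[0.988, -0.157, -0.005], [-0.157, -0.988, -0.001], [-0.005, 0.001, -1.0]]
contact_force: [-0.4, -0.7, -0.3]
finger_gap: 0.17
```

Request:
drive_tool(delta_pos=[[0,0,0],[0,0,0]], twist=[[0,0,0],[0,0,0]], gripper=[1.3,1.3])

```text
t: 39.58
tcp_pos: [0.5814, 0.3494, 0.1138]
tcp_rot: [[0.988, -0.157, -0.008], [-0.157, -0.988, -0.002], [-0.008, 0.004, -1.0]]
contact_force: [0.4, -0.2, -0.5]
finger_gap: 0.173
```

```bash
python3 plan.py ".5844 .3479 .045 -9.1" ; python3 - <<'E'
from cell import optics
import cv2
im=optics.get_image("side"); cv2.imwrite("pics/s11.png",cv2.resize(im["color"][280:480,60:300,::-1],None,fx=3,fy=3))
E
```

```text
t 39.58 p [0.5814 0.3494 0.1138] yaw -9.01 F [ 0.44 -0.2  -0.54] gap 0.173 j6 123.7
target .5844 .3479 .045 -9.1 delta [0.37, 0.08, 6.88] twist [0.004, 0.008, 0.002] rows>= 1.1
```

View pics/s11.png

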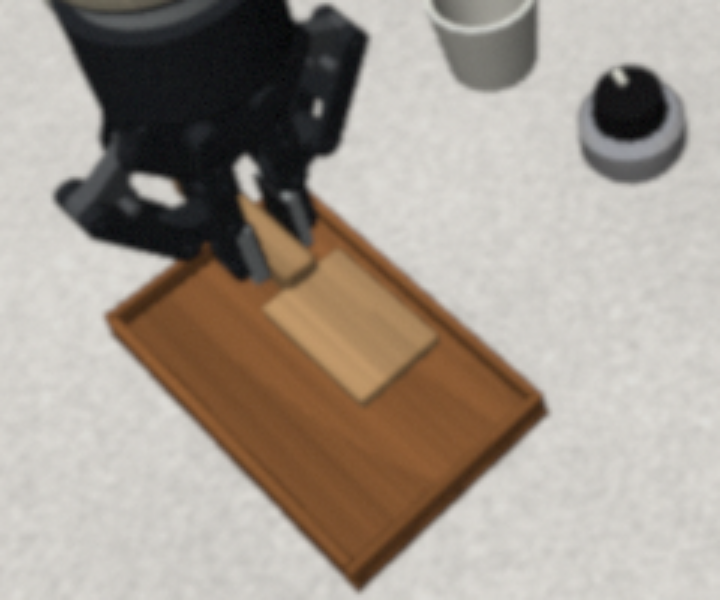

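The spatula is parallel to the tray. Lowering.

Request:
drive_tool(delta_pos=[[0.37,0.08,1.5],[0.37,0.08,3],[0.37,0.08,4.8],[0.37,0.08,6.2],[0.37,0.08,6.7],[0.37,0.08,6.9],[0.37,0.08,7.1],[0.37,0.08,7.1]], twist=[[0.002,0.004,0],[0.004,0.008,0],[0.004,0.008,0.002],[0.004,0.008,0.002],[0.004,0.008,0.002],[0.004,0.008,0.002],[0.004,0.008,0.002],[0.004,0.008,0.002]], gripper=[1.3,1.3,1.3,1.3,1.3,1.3,1.3,1.3])

```text
t: 40.62
tcp_pos: [0.585, 0.3479, 0.0439]
tcp_rot: [[0.987, -0.159, 0.002], [-0.159, -0.987, 0.001], [0.002, -0.001, -1.0]]
contact_force: [0.1, -0.2, -0.9]
finger_gap: 0.175
```

```bash
python3 plan.py ".5844 .3479 .034 -9.1"
```

```text
t 40.62 p [0.585  0.3479 0.0439] yaw -9.15 F [ 0.08 -0.2  -0.9 ] gap 0.175 j6 123.6
target .5844 .3479 .034 -9.1 delta [-0.06, 0.01, 0.99] twist [-0.001, -0.002, -0.001] rows>= 0.2
```

Request:
drive_tool(delta_pos=[[0,0,0.2],[0,0,0.4],[0,0,0.6],[0,0,0.75],[0,0,0.85],[0,0,0.95],[0,0,1],[0,0,1]], twist=[[0,0,0],[0,0,0],[0,0,0],[0,0,0],[0,0,0],[0,0,0],[0,0,0],[0,0,0]], gripper=[1.3,1.3,1.3,1.3,1.3,1.3,1.3,1.3])

```text
t: 41.62
tcp_pos: [0.585, 0.3479, 0.0339]
tcp_rot: [[0.987, -0.159, 0.002], [-0.159, -0.987, 0.001], [0.002, -0.001, -1.0]]
contact_force: [-0.1, 0.2, -1.0]
finger_gap: 0.174
```

Request:
drive_tool(delta_pos=[[0,0,0.05],[0,0,0.1],[0,0,0.1]], twist=[[0,0,0],[0,0,0],[0,0,0]], gripper=[1.3,1.3,1.3])

```text
t: 42.0
tcp_pos: [0.5851, 0.348, 0.0331]
tcp_rot: [[0.987, -0.159, 0.002], [-0.159, -0.987, 0.001], [0.002, -0.001, -1.0]]
contact_force: [0.0, -0.5, 0.6]
finger_gap: 0.173
```

Request:
drive_tool(delta_pos=[[0,0,0],[0,0,0],[0,0,0],[0,0,0],[0,0,-1],[0,0,-3],[0,0,-6],[0,0,-9]], twist=[[0,0,0],[0,0,0],[0,0,0],[0,0,0],[0,0,0],[0,0,0],[0,0,0],[0,0,0]], gripper=[2,2.5,3,3.5,3.5,3.5,3.5,3.5])

```text
t: 43.0
tcp_pos: [0.5854, 0.348, 0.1259]
tcp_rot: [[0.987, -0.159, 0.004], [-0.159, -0.987, 0.002], [0.003, -0.003, -1.0]]
contact_force: [1.0, -0.7, 0.6]
finger_gap: 0.41
```

```bash
python3 plan.py ".40 .30 .25 -9.1" 
```

```text
t 43.0 p [0.5854 0.348  0.1259] yaw -9.15 F [ 1.04 -0.7   0.59] gap 0.41 j6 123.6
target .40 .30 .25 -9.1 delta [-17.5, 7.66, -12.48] twist [-0.003, -0.003, -0.001] rows>= 3.7
```

Request:
drive_tool(delta_pos=[[-1,0.5,-2],[-4.5,2,-4.5],[-9,4,-7.5],[-13,5.7,-10],[-16.5,7.2,-12],[-17.5,7.66,-12.5],[-17.5,7.66,-12.5]], twist=[[0,0,0],[0,0,0],[0,0,0],[0,0,0],[0,0,0],[0,0,0],[0,0,0]], gripper=[3.5,3.5,3.5,3.5,3.5,3.5,3.5])

```text
t: 43.88
tcp_pos: [0.4003, 0.3002, 0.2515]
tcp_rot: [[0.987, -0.159, 0.006], [-0.159, -0.987, 0.003], [0.006, -0.004, -1.0]]
contact_force: [0.1, 0.4, -1.1]
finger_gap: 0.407
```

```bash
python3 - <<'E'
from fit import *
from cell import optics
T=optics.get_image("top");S=optics.get_image("side")
cv2.imwrite("pics/tf.png",T["color"][:,:,::-1]);cv2.imwrite("pics/sf.png",S["color"][:,:,::-1])
pickle.dump((T,S),open("pics/f.pkl","wb"))
E
```

```text
(no output)
```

View pics/tf.png

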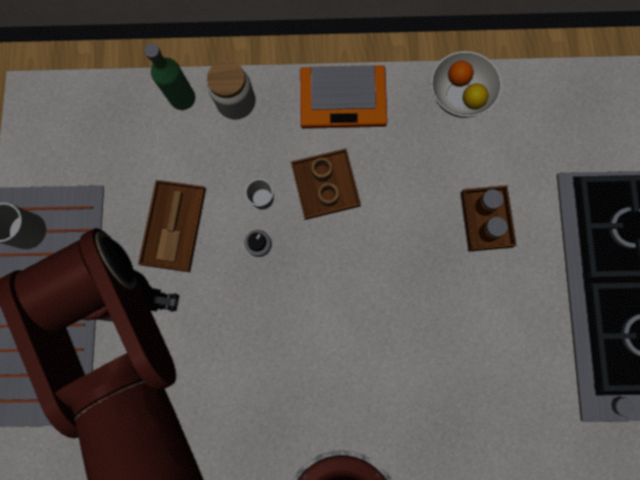

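View pics/sf.png

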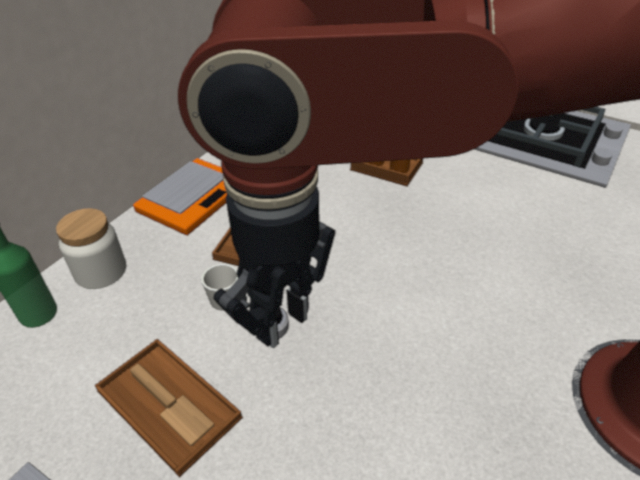

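The spatula lies lengthwise in its tray at (170,226), the rings are at (321,168) and (329,193), and the jars at (492,202) and (496,230). I'll zoom in and check whether the cup or timer moved.

```bash
python3 - <<'E'
from fit import *
T,S=pickle.load(open("pics/f.pkl","rb"));T0=pickle.load(open("pics/top0.pkl","rb"))
for n,(x,y) in dict(cup=(235,170),timer=(235,222)).items():
    g=lambda im:cv2.cvtColor(im["color"][y:y+46,x:x+48],cv2.COLOR_RGB2GRAY).astype(np.float32)
    print(n,cv2.phaseCorrelate(g(T0),g(T),cv2.createHanningWindow((48,46),cv2.CV_32F)),np.abs(g(T0)-g(T)).max())
c=cv2.resize(T["color"][140:290,130:530,::-1],None,fx=2,fy=2,interpolation=cv2.INTER_CUBIC)
cv2.imwrite("pics/tfc.png",np.clip(c*1.6,0,255).astype(np.uint8))
for p in ([492,200],[496,228]): print("jar lid",back(T,p,.07).round(3))
E
```

```text
cup ((0.10577051272530014, -0.09718344547342994), 0.8845520536932681) 13.0
timer ((-0.14479585584043875, -0.03991471082981235), 0.8716085766338639) 13.0
jar lid [ 0.6   -0.312  0.07 ]
jar lid [ 0.543 -0.316  0.07 ]
```

View pics/tfc.png

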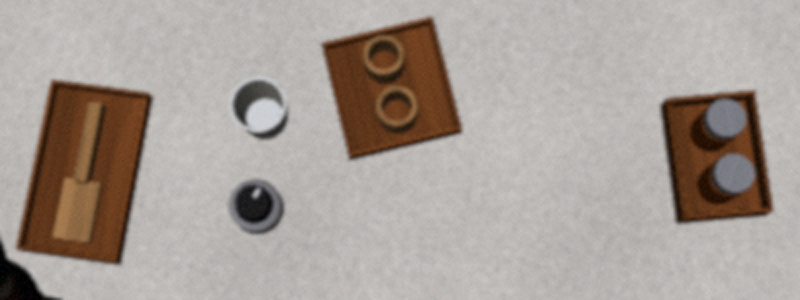

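The spatula, both rings on their ends and both upright jars are inside their trays; the cup and timer shifted by less than 0.2 px, which is noise. Handing in.

```bash
python3 -c "
from cell import close_job
print(close_job())"
```

```text
the job is handed in; nothing more can be done
None
```

The sorting is done and handed in at about 44 s of the 112 s allowed.

- **Jars:** both stand upright in the jar tray, side by side along its length. I lowered each one about 1 mm or less at a time at the end and let go at first contact. The peak contact reading was about 4 N.
- **Rings:** both stand on their ends on the floor of the ring tray.
- **Spatula:** it lies flat and lengthwise in the long tray.
- **Order:** I placed the jars first, then the rings, then the spatula, as asked.

**Last checks:**
- In the final top picture every item is inside its tray and the gripper is clear of everything.
- The cup and timer show less than 0.2 pixel of shift from the first picture, which is within noise.
- The jar lids measure within about 4 mm of where I released them, using points I picked by eye.
- The arm blocked the side camera's view of the jars and rings in that last picture. Their upright stance from the side rests on earlier pictures taken after each was released.

**Disagreed or off:**
- An automatic outline fit of the placed jars failed because amber glass on a brown tray gives too little contrast, so I set it aside.
- On the first jar the arm came down about 4 mm to one side of the target. The closing jaws shifted the jar slightly, without harm.

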